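# Release a handle blank from a spring-kicker drill jig and trap it

## Robot

A 7-joint arm with a two-finger parallel gripper is mounted at the origin on a cart in front of the work surface, level with it; the furniture and walls round the work are solid. World frame = base frame: x ahead of the robot, y to its left, z up, the work surface at z = 0. Lengths are in mm, angles in rad, forces in N, time in s.
With the tool pointing down it reaches from about 425 to 1025 mm from the base axis. Payload 3.6 kg.
Tool frame: the origin (TCP) lies at the very end of the fingers, on their centre line; the grasp point (between the pads) lies 19 mm behind it; z points along the fingers, y is the line along which they close (so a half turn about z gives the same grasp; the last joint's range is limited). The gripper opens to 85 mm and grips with 20 to 120 N. Pads are 22 mm wide; open, the fingers measure 114 mm over their backs; the gripper's body (76 mm by 85 mm) begins 54 mm behind the grasp point. The pads swing forward as they close: fully open they stand 13 mm farther back than shut.
Start: joints at [1.252, 0.591, 0.048, 1.609, -0.033, 0.943, -0.034], TCP at [161.612, -706.761, 231.302] pointing down, gripper open.
Joint ranges: [-2.69, 2.69], [-0.47, 2.24], [-1.27, 1.36], [0.19, 2.51], [-1.53, 4.68], [0.08, 2.07], [-3.09, 3.09]. Speed limits (rad/s): [2.57, 2.57, 3.14, 3.14, 3.14, 3.14, 3.14].

## Interface

Orientations are given as a unit quaternion [x, y, z, w].
In Python, from rig import state, capture, job_done, spot_in gives the robot as it stands. The module is installed in compiled form; this text tells all that it offers.
- The arm moves only by the shell command python3 -m creep 'ROWS'. ROWS is JSON, a list of rows, each a list of 3 entries, a list of its own where there are three numbers: the shift along the tool's x, y, z in units of 1 m (1.0 is 1 m), then the turn about the tool's z in units of 90 degrees (1.0 is 90 degrees), then the opening, from 0 (shut) to 1 (fully open). A call has 1 to 20 rows; each row shifts and turns the commanded pose from where the row before left it, along the tool's axes as they then stand; what a row does not reach is not made up. A row lasts 1/10 s, in which the tool goes at most 50 mm and 8.59 degrees, less where a joint would pass 70% of its speed; a pose out of reach is approached as far as the arm can. A call with a number of a shift or a turn outside -1 to 1 is refused whole. A call with a gripper value outside its range is refused whole. The fingers move at their own pace and stop on an object; the grip force is fixed at half the most. Time passes only in rows, so rows that do not move let the fingers close. It gives the time, the measured TCP pose, the force, the opening and the grip force at its end, in the units of the state.
- state(): the state, without advancing time (a new reading comes with each control period).
- capture(name): name is "scene" or "side" or "wrist"; returns a dict with "pixels" (480x640x3 uint8, blue, green, red), "z_map" (480x640 float32, mm along the optical axis (not along the pixel's ray), 0 where there is no reading), "fx", "fy", "cx", "cy" (pixels), "k1" (the pictures are not rectified: a ray, as slopes to the right and down, at radius r is drawn at 1 + k1 r^2 times it, then the intrinsics apply), "rvec" (rotation vector, rad) and "tvec" (3), from world to camera coordinates, as OpenCV has them. Camera axes: x right, y down, z forward; pixel columns grow to the right and rows downward; lengths in mm; the calibration is good to about 2 mm. A picture is of the moment at which its call begins.
- job_done(): hands the job in; it is judged then, once.
Trained networks look in a picture, given as the dict that the camera call returned (one of the last four; its "shot" number tells which), for a name from the list of things; names that differ only in an ending like _2 or _b are one class to them, and where a whole thing is asked for, a point or a joint stands for the part that bears it (a point fixed in the world has none). Each returns a list of dicts, best first, with "confidence" (0 to 1); they miss things now and then, are a little off and sometimes report something else, mostly with a low value. They report only what shows in the picture. A call takes as long as a camera call.
- spot_in(picture, thing): "extent" ([left, top, right, bottom] in pixels, round what is visible of it).
The state is a dict: "clock": time; "joint_positions": joint angles; "qvel": joint speeds; "joint_torque": joint torques, N m; "ee_pos": TCP position; "eef_rot": TCP orientation; "ft_force": force on the tool from outside, world axes, zero at the start; "torque": the same for the moment, N m; "grip_width": finger opening in mm; "gripper_force": force on a finger pad.
Only numpy, scipy, OpenCV 4.12 (cv2) and the standard library are available. Lean on these libraries where they do the work, as an engineer would, in place of code of your own. Each camera call takes 0.05 s, during which the arm holds its last target. There are 200 camera calls.

## Task

The drilled wooden handle blank is still locked in the drill jig with the spring kicker loaded behind it. Press the jig's thumb plate down with one finger while the other finger waits in the track just ahead of the blank, so that the blank springs out against that finger and stays trapped there for a moment with the kicker still pushing; then draw that finger slowly away along the bed, the blank following against it, until the kicker has eased it out to the end of its stroke. Take the hand away and leave the blank lying on the bed still up against the kicker's head: do not let it shoot out, do not pick it up, and do not disturb the other things on the bench.

Things in the scene. Friction and masses are not known exactly. Their poses are not given: they have to be found in the camera images.
- drill_jig: Drill jig for knife handle blanks, fixed: aluminium base 112 mm (x) by 278 mm (y) on rubber feet; its flat top, the bed, is 20 mm above the bench. Origin: centre of its underside, at bench height. Its y axis is the track, the way the blank comes out; z is up; the thumb plate is on the -x side. The grey kicker housing is at the -y end, the plain flat run-out at the +y end (to y = 0.139).
- track (a point): Point on the bed (20 mm above the bench), on the middle line of the track right under the front end of the locked blank, 44 mm to +y of the jig's origin; axes as the jig's. The bed's run-out is free from 13 to 95 mm ahead (+y) of it. The two rails beside the blank (13 mm high, inner faces 13 mm off the middle line) end behind this point at -x and 11 mm ahead of it at +x.
- thumb_plate (a point): Middle of the top of the ribbed steel thumb plate, 36 mm (x) by 42 mm (y), at rest level and 39 mm above the bench (as high as the blank's top), 50 mm to -x and 28 mm to +y of 'track'. Pressed here with 1 to 4 N it frees the blank after 5 to 8 mm and stops at 12 mm; pressed 9 mm, the fingertip is 10 mm above the bed, and the other finger, at that height in the track, blocks the blank.
- thumb_catch (a joint): Angle of the thumb plate's rocker, rad: 0 at rest, grows as the plate is pressed, 0.48 at the stop; the blank is freed at about 0.2 to 0.32. A light spring returns it. It turns about an axle along y, 36 mm above the bench, 25 mm to -x of the track's middle line.
- gate (a point): The catch's gate: steel tongue 12 x 8 mm on an arm over the track, hanging over the top 3.5 mm of the blank's front end; from 0 to 8 mm ahead of the point 'track', top 49 mm above the bench, up to 64 mm when lifted. It lifts as the thumb plate goes down; when the plate is let go it comes to rest lightly on the moving blank. Point: its lower middle.
- kicker (a joint): Travel of the spring plunger behind the blank, m: 0 loaded (blank locked), 0.045 at the end of its stroke. Pushes with about 4 N at 0 and 2.7 N at 0.045. Head 17 mm across, its middle 9.5 mm above the bed, against the blank's rear end. If nothing stops the blank it is thrown along the bed in about a tenth of a second.
- bridge (a point): Top of the steel drill-bushing bridge over the locked blank, with two brass bushings: 52 mm above the bench, 52 mm behind (-y of) the point 'track', 74 mm (x) by 56 mm (y). It also keeps the blank down.
- blank_centre (a point): Centre of the dark wooden octagonal handle blank (23 x 118 x 19 mm, about 45 g) in the jig; its y axis runs along its length. It slides along the track and lies on the bed.
- blank_front (a point): Middle of the front (+y) end face of that blank, 9.5 mm above the bed; while it is locked, it is right above the point 'track'.
- ferrule_pale: Bystander: pale ring, 23 mm across and 22 mm high, standing on the bench beyond the end of the bed; origin at the centre of its underside.
- ferrule_dark: Bystander: black ring, 23 mm across and 22 mm high, standing on the bench beyond the end of the bed; origin at the centre of its underside.
- spare_blank: Bystander: light wooden handle blank, 23 x 118 x 19 mm, on the bench at the jig's +x side; origin at the centre of its underside.
- marker: Bystander: white marker pen, 124 x 13 x 14 mm, on the bench at the jig's +x side; origin at the centre of its underside.
- loupe_1: Bystander: black loupe, 37 mm across and 22 mm high, on the bench at the jig's -x side, toward its closed end; origin at the centre of its underside.

How it is judged (in metres and radians):
On the way, in this order (a step that is already met when the one before it is completed fails the run):
1. the released blank stands trapped against a finger, with the kicker behind it still well short of the end of its stroke (value of joint kicker between 0.004 and 0.033 m and contact force between the fingers and drilled_blank above 0.4 N and linear speed of drilled_blank below 0.1 m/s), for 0.2 s.
2. the blank, still against the finger, has been eased out slowly almost to the end of the kicker's stroke (value of joint kicker between 0.036 and 0.0445 m and contact force between the fingers and drilled_blank above 0.4 N and linear speed of drilled_blank below 0.1 m/s), for 0.06 s.
At the end, for the whole second after the job is handed in: The kicker is out at the end of its stroke (over 42.5 of 45 mm); the blank lies flat and at rest on the bed, in line with the track, its front end 42 to 53 mm ahead of where it was locked, that is, no more than about 8 mm off the kicker's head (value of joint kicker above 0.0425 m and y of blank_front in the frame of track between 0.042 and 0.053 m and x of blank_front in the frame of track between -0.008 and 0.008 m and z of blank_centre in the frame of track between 0.0065 and 0.0125 m and angle between the y axis of blank_centre and the y axis of drill_jig, either way round below 0.1 rad and linear speed of drilled_blank below 0.02 m/s); the robot touches nothing.
It fails at once if the blank shot away: its front end more than 60 mm ahead of where it was locked (y of blank_front in the frame of track above 0.06 m).
It fails at once if the blank was lifted off the bed or tipped up (z of blank_centre in the frame of track above 0.016 m or z of blank_front in the frame of track above 0.02 m).
It fails at once if a bystander was moved by more than 10 mm (distance of any of ferrule_pale, ferrule_dark, spare_blank, marker, loupe_1 from where it was at the start of the episode above 0.01 m).
It also fails if it takes over 38 s, if anything falls off the work surface, if the arm or the gripper's body presses on something with over 40 N, if the wrist force passes 120 N, or if a joint passes its speed limit or range.

## Working session

There is one attempt and no reset: what is moved stays moved. The work goes in short steps, Python scripts to look and compute and a shell command to move; the robot and the scene stay as the last step left them, time stands still between calls to the robot, and variables do not carry over. Pictures are saved under pics/ and viewed, at most 10 in all, crops included, and the job is handed in when it is done.

```bash
mkdir -p pics; cat > h.py <<'E'
import numpy as np, cv2
from rig import state, capture, job_done, spot_in
def world(p,u,v,z=None,h=None):
    K=np.array([[p['fx'],0,p['cx']],[0,p['fy'],p['cy']],[0,0,1.]])
    s=cv2.undistortPoints(np.array([[[u,v]]],float),K,np.array([p['k1'],0,0,0.]))[0,0]
    R=cv2.Rodrigues(np.array(p['rvec'],float))[0]; t=np.array(p['tvec'],float).ravel()
    d=R.T@np.array([s[0],s[1],1]); c=-R.T@t
    if h is not None: return c+d*(h-c[2])/d[2]
    if z is None: z=float(p['z_map'][int(v),int(u)])
    return c+d*z
def proj(p,X):
    K=np.array([[p['fx'],0,p['cx']],[0,p['fy'],p['cy']],[0,0,1.]])
    return cv2.projectPoints(np.array(X,float).reshape(-1,1,3),np.array(p['rvec'],float),np.array(p['tvec'],float),K,np.array([p['k1'],0,0,0.]))[0].reshape(-1,2)
E
python3 - <<'E'
from h import *
np.set_printoptions(precision=1,suppress=True)
s=state(); print(s['clock'],s['ee_pos'],s['eef_rot'],s['ft_force'])
for n in ['scene','side']:
    p=capture(n); cv2.imwrite(f'pics/{n}0.png',p['pixels'])
    for t in ['drill_jig','thumb_plate','gate','bridge','blank_centre','ferrule_pale','ferrule_dark','spare_blank','marker','loupe_1']:
        r=spot_in(p,t)
        for q in r[:2]:
            e=q['extent']; u,v=(e[0]+e[2])/2,(e[1]+e[3])/2
            print(n,t,round(q['confidence'],2),np.array(e),world(p,u,v))
E
```

```text
0.0 [ 161.4 -705.9  230.1] [ 1.   0.1 -0.  -0. ] [0.3 0.2 0.1]
scene drill_jig 0.61 [246.  189.4 436.8 299.5] [468.   39.3  33.9]
scene thumb_plate 0.88 [302.  233.1 345.1 274.9] [475.9  77.4  40.7]
scene gate 0.82 [302.3 230.  345.  272.9] [478.9  72.   39.9]
scene gate 0.21 [250.4 284.7 264.2 302.9] [523.6 171.8  17.1]
scene bridge 0.71 [245.3 190.9 438.6 305.5] [467.4  37.8  25.8]
scene blank_centre 0.66 [248.9 192.5 435.8 302.3] [467.   37.3  27.2]
scene blank_centre 0.59 [315.2 209.1 383.4 247.9] [468.3  16.5  47.5]
scene ferrule_pale 0.81 [248.  283.7 266.3 306.5] [524.2 171.5  13.9]
scene ferrule_dark 0.69 [222.9 269.  235.  291.6] [569.6 174.   20. ]
scene ferrule_dark 0.61 [239.2 211.3 310.8 245.6] [585.4  35.6   8.6]
scene spare_blank 0.58 [318.5 177.2 382.3 213.6] [522.6 -93.   16.9]
scene spare_blank 0.51 [249.8 282.6 264.  303. ] [524.  172.2  19.2]
scene marker 0.73 [402.9 242.9 432.6 274.2] [372.1 -28.    1.1]
scene marker 0.65 [236.9 209.7 311.4 244.3] [587.3  35.2  10.3]
scene loupe_1 0.64 [401.  243.  430.9 273.9] [375.3 -29.5  -1.5]
side thumb_plate 0.96 [276.2 250.3 309.6 271. ] [479.1  75.8  40.9]
side thumb_plate 0.5 [328.  228.  335.8 241.6] [575.9 159.4  21.6]
side gate 0.91 [276.5 247.5 310.7 268.8] [481.4  81.5  42. ]
side gate 0.24 [311.4 229.2 315.2 244.6] [537.1 172.4  11.3]
side bridge 0.93 [242.8 242.2 340.6 364.2] [461.1 -30.6  38. ]
side blank_centre 0.64 [280.6 270.3 312.3 319.1] [471.5 -22.   49.2]
side ferrule_pale 0.49 [307.5 231.5 317.5 243.3] [533.1 158.6  22.2]
side ferrule_dark 0.24 [324.5 309.7 350.1 371.2] [ 527.5 -111.5   18.1]
side marker 0.78 [347.3 260.8 362.5 307.7] [591.4  16.7  11.4]
side marker 0.63 [327.6 230.5 337.  243.9] [576.  155.3  18.1]
side loupe_1 0.6 [231.5 304.3 254.4 323.9] [370.4  -5.   -1.5]
side loupe_1 0.48 [275.4 254.3 310.4 271.1] [477.6  63.7  47. ]
```

```bash
python3 - <<'E'
import cv2
a=cv2.imread('pics/scene0.png')[160:340,200:460]; cv2.imwrite('pics/a.png',cv2.resize(a,None,fx=3,fy=3,interpolation=2))
a=cv2.imread('pics/side0.png')[210:390,210:390]; cv2.imwrite('pics/b.png',cv2.resize(a,None,fx=3.3,fy=3.3,interpolation=2))
E
```

```text
(no output)
```

View pics/a.png

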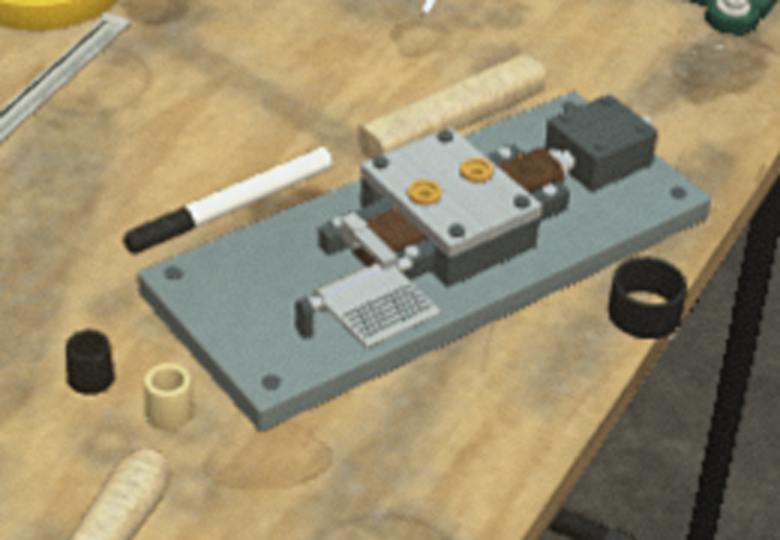

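View pics/b.png

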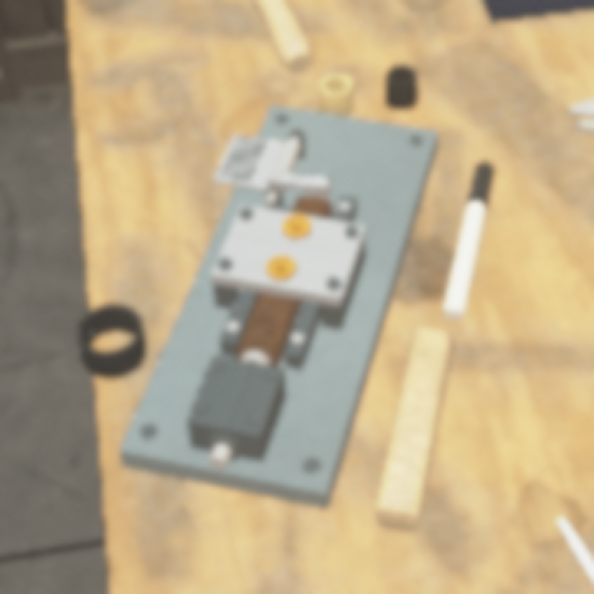

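The pictures show the jig pointing roughly along world +y, with the thumb plate on the robot side. In the scene crop the bed corners are at about (140,280), (262,412), (708,200) and (575,95). I'll fit the jig pose from the corners in both views.

```bash
cat > fit.py <<'E'
from h import *
from scipy.optimize import least_squares
np.set_printoptions(precision=1,suppress=True)
A=np.array([[140,280],[262,412],[708,200],[575,95]])/3+[200,160]
B=np.array([[272,108],[438,133],[328,490],[122,455]])/3.3+[210,210]
# jig corners: order A: (+x,+y),(-x,+y),(-x,-y),(+x,-y)
sA=np.array([[56,139],[-56,139],[-56,-139],[56,-139]]); sB=np.array([[-56,139],[56,139],[56,-139],[-56,-139]])
P={n:capture(n) for n in ['scene','side']}
def W(q,L): 
    c,s=np.cos(q[2]),np.sin(q[2]); L=np.array(L,float)
    return np.c_[L[:,:2]@np.array([[c,s],[-s,c]])+q[:2],L[:,2]]
def f(q,which='AB'):
    r=[]
    for w,n,S,px in (('A','scene',sA,A),('B','side',sB,B)):
        if w in which: r.append(proj(P[n],W(q,np.c_[S,[20]*4]))-px)
    return np.concatenate(r).ravel()
for w in ['A','B','AB']:
    r=least_squares(f,[470,30,-.3],args=(w,)); print(w,r.x[:2],np.degrees(r.x[2]),r.fun)
q=r.x
L=dict(track=[0,44,20],plate=[-50,72,39],bridge=[0,-8,52])
for k,v in L.items():
    X=W(q,[v]);print(k,X,*[proj(P[n],X) for n in P])
E
python3 fit.py
```

```text
A [476.5  10.9] -24.257840457552184 [-1.5 -1.3  0.1  1.8  2.  -0.3 -0.5 -1.4]
B [481.1   6.8] -24.41495320113193 [-0.6 -1.1  0.5 -0.8  0.8  1.8 -0.7 -0.7]
AB [478.7   8.6] -24.188924706274193 [-1.8 -2.7 -0.4  0.1  1.2 -1.6 -1.3 -2.5 -2.1 -1.5 -1.1 -1.4 -0.5  1.
 -2.  -1.2]
track [[496.8  48.8  20. ]] [[320.5 248.2]] [[304.3 276.4]]
plate [[462.6  94.8  39. ]] [[325.5 265.6]] [[283.5 256. ]]
bridge [[475.5   1.3  52. ]] [[350.1 218.9]] [[296.6 284. ]]
```

```bash
python3 - <<'E'
from h import *
s=state();q=s['eef_rot'];p=np.array(s['ee_pos']);a=2*np.arctan2(q[1],q[0]);print(q,np.degrees(a))
x=np.array([np.cos(a),np.sin(a),0]);y=np.array([np.sin(a),-np.cos(a),0])
for w in ([500,-400,200],[470,80,200]):
    d=np.array(w)-p;print(w,d@x,d@y,-d[2]);p=np.array(w)
E
```

```text
[9.93688387e-01 1.12175712e-01 9.59095227e-07 1.09574338e-05] 12.881502149765433
[500, -400, 200] 398.2358107514072 -223.6097435300737 31.30436420278815
[470, 80, 200] 77.7639974832838 -474.6080074076077 0
```

```bash
python3 -m creep '[[[0.04,-0.022,0.003],0,0.42],[[0.04,-0.022,0.003],0,0.42],[[0.04,-0.022,0.003],0,0.42],[[0.04,-0.022,0.003],0,0.42],[[0.04,-0.022,0.003],0,0.42],[[0.04,-0.022,0.003],0,0.42],[[0.04,-0.022,0.003],0,0.42],[[0.04,-0.022,0.003],0,0.42],[[0.04,-0.022,0.003],0,0.42],[[0.04,-0.022,0.003],0,0.42]]'
python3 -m creep '[[[0.0065,-0.0395,0],0,0.42],[[0.0065,-0.0395,0],0,0.42],[[0.0065,-0.0395,0],0,0.42],[[0.0065,-0.0395,0],0,0.42],[[0.0065,-0.0395,0],0,0.42],[[0.0065,-0.0395,0],0,0.42],[[0.0065,-0.0395,0],0,0.42],[[0.0065,-0.0395,0],0,0.42],[[0.0065,-0.0395,0],0,0.42],[[0.0065,-0.0395,0],0,0.42],[[0.0065,-0.0395,0],0,0.42],[[0.0065,-0.0395,0],0,0.42],[[0,0,0],-0.084,0.42],[[0,0,0],-0.084,0.42],[[0,0,0],-0.084,0.42],[[0,0,0],-0.084,0.42],[[0,0,0],-0.084,0.42],[[0,0,0],-0.084,0.42],[[0,0,0],-0.084,0.42],[[0,0,0],0,0.42]]'
python3 - <<'E'
from h import *
s=state();q=s['eef_rot'];print(s['clock'],s['ee_pos'],np.degrees(2*np.arctan2(q[1],q[0])),s['joint_positions'],s['grip_width'],s['ft_force'])
p=capture('wrist');cv2.imwrite('pics/w1.png',p['pixels']);import pickle;pickle.dump(p,open('w1.pkl','wb'))
for t in ['thumb_plate','gate','bridge','blank_centre']:
    for r in spot_in(p,t)[:2]:
        e=r['extent'];print(t,r['confidence'],e,world(p,(e[0]+e[2])/2,(e[1]+e[3])/2))
E
```

```text
clock: 2.2
ee_pos: [503.8, -401.9, 201.4]
eef_rot: [0.994, 0.112, 0.0, 0.0]
ft_force: [0.7, -0.5, -0.0]
grip_width: 35.9
gripper_force: 0.0
clock: 4.2
ee_pos: [473.1, 76.3, 201.5]
eef_rot: [0.84, 0.543, 0.0, -0.0]
ft_force: [-0.1, -0.1, 0.2]
grip_width: 35.7
gripper_force: 0.0
4.2 [473.10137895  76.26386567 201.48841577] 65.77213240351517 [-0.03360574  0.3405583  -0.27585256  2.16922247  0.15071704  0.64871639
 -0.83758445] 35.66060968243061 [-0.07402556 -0.14155634  0.16147361]
gate 0.78 [291.1, 185.3, 369.3, 242.7] [481.97759848  77.16345001  41.82901136]
bridge 0.7 [291.9, 124.8, 421.1, 390.9] [487.61705864  26.34015501  40.74434805]
blank_centre 0.93 [343.1, 238.8, 368.9, 338.2] [ 4.75329007e+02 -5.87066869e-03  4.86354281e+01]
```

View pics/w1.png

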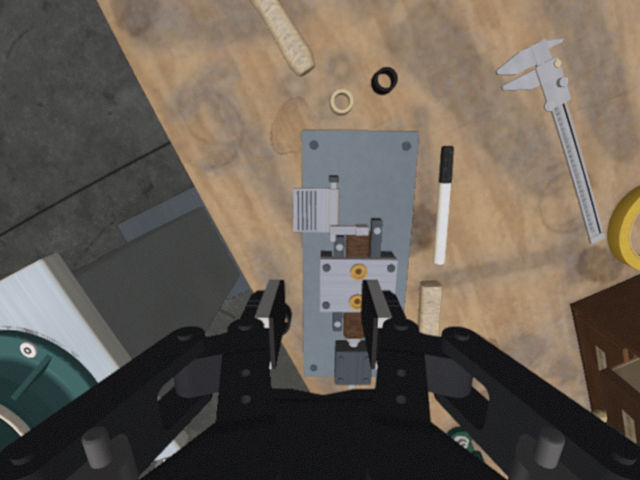

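The wrist view is clear: the plate is at about (293–331, 188–233), the bridge at (320–398, 258–313) and the bed's front corners at (303,131) and (418,131). I'll compute the pose from these.

```bash
python3 - <<'E'
from h import *
import pickle
np.set_printoptions(precision=1,suppress=True)
p=pickle.load(open('w1.pkl','rb'))
pts=[('plate',312,210.5,39,-50,72),('bridge',359,285.5,52,0,-8),('c1',303,131,20,-56,139),('c2',418,131,20,56,139),('c3',304,376,20,-56,-139)]
W=np.array([world(p,u,v,h=h)[:2] for _,u,v,h,_,_ in pts]);L=np.array([x[4:] for x in pts],float)
for x,w in zip(pts,W):print(x[0],w,world(p,x[1]+2,x[2]+2))
lc,wc=L.mean(0),W.mean(0);a=L-lc;b=W-wc
th=np.arctan2((a[:,0]*b[:,1]-a[:,1]*b[:,0]).sum(),(a*b).sum());R=np.array([[np.cos(th),-np.sin(th)],[np.sin(th),np.cos(th)]])
o=wc-R@lc;print(np.degrees(th),o,(R@L.T).T+o-W, 'tool->',R@[-25,70]+o)
s=state();d=R@[-25,70]+o-np.array(s['ee_pos'][:2]);ang=np.radians(65.77)
print(d@[np.cos(ang),np.sin(ang)],d@[np.sin(ang),-np.cos(ang)])
# edges in depth along rows
g=p['pixels'].astype(int).sum(2)
print(p['z_map'][210,285:345].round()); print(p['z_map'][180:242,305].round()); print(p['z_map'][265,312:405].round())
E
```

```text
plate [467.5  86.7] [468.7  84.7  41.7]
bridge [479.5   3.3] [492.3  73.7 204.2]
c1 [489.5 156.2] [490.4 153.8  19.5]
c2 [588.8 112. ] [595.4 107.5  -0.7]
c3 [373.1 -93.6] [ 366.6 -110.9    1.2]
-24.53775921312196 [482.1   7.2] [[-1.   6.8]
 [-0.7 -3.4]
 [-0.6  0.7]
 [ 2.  -1.6]
 [ 0.3 -2.4]] tool-> [488.4  81.3]
10.870891583429096 12.137142471165522
[350. 350. 350. 352. 352. 350. 350. 352. 312. 311. 311. 310. 309. 310.
 310. 311. 310. 309. 310. 310. 310. 310. 310. 309. 311. 309. 310. 311.
 311. 310. 311. 310. 311. 311. 310. 310. 312. 310. 311. 310. 311. 311.
 310. 310. 310. 309. 308. 308. 310. 308. 308. 310. 311. 311. 329. 330.
 330. 330. 329. 329.]
[322. 322. 323. 323. 323. 322. 322. 324. 324. 304. 305. 306. 306. 306.
 306. 307. 308. 309. 307. 307. 308. 309. 309. 308. 309. 310. 310. 311.
 310. 310. 310. 310. 310. 312. 312. 312. 312. 313. 312. 313. 313. 314.
 315. 315. 314. 314. 314. 317. 314. 316. 317. 316. 318. 337. 337. 337.
 337. 337. 339. 338. 340. 339.]
[346. 345. 346. 347. 347. 346. 347. 346. 317. 317. 316. 315. 315. 315.
 314. 314. 314. 318. 318. 318. 317. 317. 317. 318. 317. 316. 318. 317.
 316. 319. 316. 317. 315. 316. 316. 317. 316. 317. 317. 317. 316. 316.
 316. 315. 314. 313. 313. 313. 314. 315. 314. 315. 317. 317. 319. 317.
 318. 318. 317. 317. 319. 317. 317. 317. 318. 316. 316. 318. 318. 318.
 317. 317. 316. 317. 317. 317. 316. 314. 315. 314. 315. 315. 317. 318.
 316. 347. 347. 348. 347. 347. 347. 346. 346.]
```

```bash
python3 - <<'E'
from h import *
import pickle
np.set_printoptions(precision=1,suppress=True)
p=pickle.load(open('w1.pkl','rb'))
v,u=np.mgrid[100:400,270:440]; K=np.array([[p['fx'],0,p['cx']],[0,p['fy'],p['cy']],[0,0,1.]])
s=cv2.undistortPoints(np.stack([u.ravel(),v.ravel()],1).astype(float)[:,None],K,np.array([p['k1'],0,0,0.]))[:,0]
z=p['z_map'][100:400,270:440].ravel(); R=cv2.Rodrigues(np.array(p['rvec'],float))[0]
X=(np.c_[s,np.ones(len(s))]*z[:,None]-np.array(p['tvec']).ravel())@R
th=np.radians(-24.4);e=np.array([[np.cos(th),-np.sin(th)],[np.sin(th),np.cos(th)]])
J=(X[:,:2]-[482.1,7.2])@e
print(p['fx'],p['k1'],(R@[0,0,1]))
def ext(n,m):
    m=m&(z>0);print(n,m.sum(),np.percentile(J[m],[1,50,99],axis=0).ravel(),'z',np.median(X[m,2]))
ext('bed',(abs(X[:,2]-20)<4)&(abs(J[:,0])<70))
ext('plate',(abs(X[:,2]-40)<6)&(J[:,0]<-28)&(J[:,1]>30)&(J[:,1]<110))
ext('bridge',(abs(X[:,2]-53)<5)&(J[:,1]<40)&(J[:,1]>-50)&(abs(J[:,0])<50))
ext('gateend',(abs(X[:,2]-48)<5)&(J[:,1]<80)&(J[:,1]>32)&(abs(J[:,0])<9))
for y0 in (80,100,120):
    m=(abs(X[:,2]-20)<4)&(abs(J[:,1]-y0)<6)&(abs(J[:,0])<70);print(y0,np.percentile(J[m,0],[1,99]))
for x0 in (-50,50):
    m=(abs(X[:,2]-20)<4)&(abs(J[:,0]-x0)<4);print(x0,np.percentile(J[m,1],[.5,99.5]))
E
```

```text
331.18080058950454 -0.06097197374914037 [ 0.   0.3 -1. ]
bed 14638 [ -57.1 -130.5   -7.5   78.4   53.3  140.6] z 21.004400393409824
plate 1747 [-64.2  45.1 -46.   67.3 -28.3  93.4] z 40.225025488509196
bridge 2431 [-38.5 -33.2  -9.9   1.6  34.4  20.6] z 48.87860717113515
gateend 162 [-8.9 45.3 -1.3 49.8  6.1 53.2] z 49.08182903473862
80 [-51.5  53.5]
100 [-56.2  53.6]
120 [-56.   53.5]
-50 [-134.7  140.5]
50 [-44.3 139. ]
```

```bash
python3 -m creep '[[[0.0117,0.0102,0],0,0.42],[[0,0,0.03],0,0.42],[[0,0,0.03],0,0.42],[[0,0,0.03],0,0.42],[[0,0,0.03],0,0.42],[[0,0,0.02],0,0.42],[[0,0,0.006],0,0.42],[[0,0,0],0,0.42],[[0,0,0],0,0.42]]'
python3 - <<'E'
from h import *
s=state();print(s['clock'],s['ee_pos'],s['ft_force'],s['grip_width'])
p=capture('wrist');cv2.imwrite('pics/w2.png',p['pixels'])
p=capture('scene');a=p['pixels'][200:320,250:410];cv2.imwrite('pics/s2.png',cv2.resize(a,None,fx=4,fy=4,interpolation=2))
E
```

```text
clock: 5.35
ee_pos: [487.6, 83.1, 56.0]
eef_rot: [0.84, 0.543, 0.001, 0.0]
ft_force: [0.2, -0.8, -0.4]
grip_width: 35.9
gripper_force: 0.0
5.35 [487.61958189  83.10028743  55.99561231] [ 0.22347773 -0.7686277  -0.43084148] 35.90008261257444
```

View pics/w2.png

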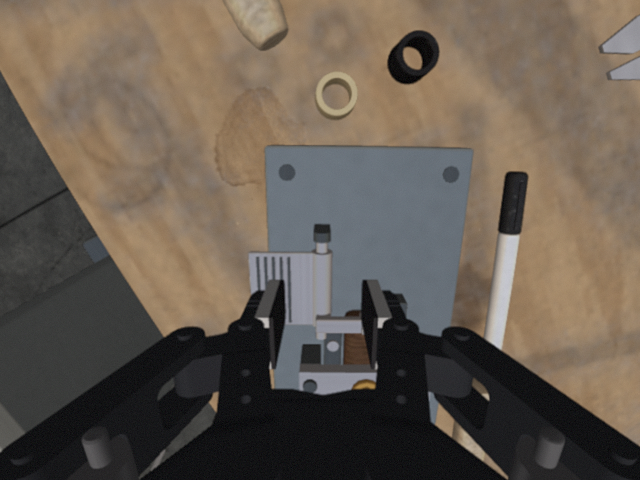

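View pics/s2.png

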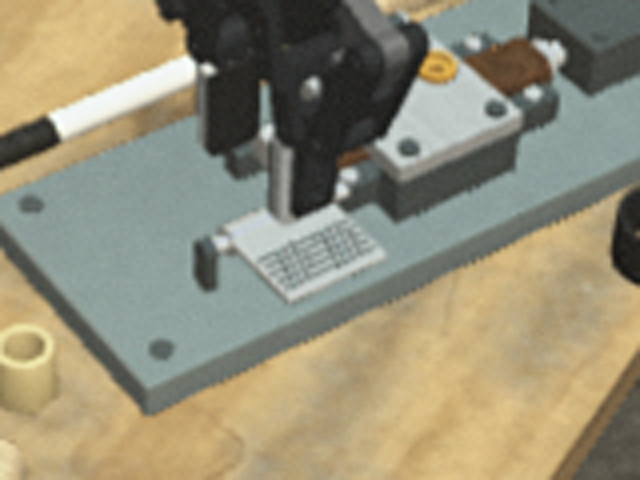

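Fingers sit just above the plate: plate top at (249–330, 252–323), pads near v≈281–365. I'll project the tips and the jig points into this view to check the alignment.

```bash
python3 - <<'E'
from h import *
np.set_printoptions(precision=0,suppress=True)
p=capture('wrist');s=state();c=np.array(s['ee_pos']);a=np.radians(65.77)
x=np.array([np.cos(a),np.sin(a),0]);y=np.array([np.sin(a),-np.cos(a),0])
for dz in (0,5):
  for sy in (-18,18):
    print('tip',dz,sy,proj(p,[c+sx*x+sy*y+[0,0,dz] for sx in (-11,0,11)]).tolist())
o=np.array([481.1,8.7]);t=np.radians(-24.4);jx=np.array([np.cos(t),np.sin(t)]);jy=np.array([-np.sin(t),np.cos(t)])
J=lambda X,Y,Z:np.r_[o+X*jx+Y*jy,Z]
for n,q in dict(c1=(-56,139,20),c2=(56,139,20),plate_fo=(-68,93,39),plate_bo=(-68,51,39),gate_f=(0,52,49),gate_b=(0,44,49),bridge_fl=(-37,20,52)).items(): print(n,proj(p,J(*q)).tolist())
E
```

```text
tip 0 -18 [[284.322768708352, 316.18557358710683], [283.50979542293214, 295.8042534303855], [282.6820485321562, 274.52358258569075]]
tip 0 18 [[358.01323529250635, 316.1307058070119], [358.757218919215, 295.75380996913157], [359.5148182886119, 274.4780106324235]]
tip 5 -18 [[283.1805051209513, 321.55504332752463], [282.31257939815197, 300.670970957621], [281.4279202844525, 278.8285195111514]]
tip 5 18 [[359.0919784989872, 321.49733996796533], [359.8869516084598, 300.61783116673064], [360.6973528854409, 278.7804298993282]]
c1 [[262.04408112568905, 146.0039157532819]]
c2 [[472.3524546893348, 147.63125907375905]]
plate_fo [[236.22290473622206, 239.82360936175724]]
plate_bo [[241.88722469679448, 313.21126509998135]]
gate_f [[368.677287442004, 321.6245071406585]]
gate_b [[367.973365991759, 335.0351367895073]]
bridge_fl [[297.98288155470937, 376.61645076919086]]
```

```bash
python3 -m creep '[[[0,0,0.01],0,0.42],[[0,0,0.008],0,0.42],[[0,0,0],0,0.42],[[0,0,0],0,0.42]]' | egrep 'clock|pos|ft'
python3 -m creep '[[[0,0,0.002],0,0.42],[[0,0,0],0,0.42]]'| egrep 'clock|pos|ft'
python3 -m creep '[[[0,0,0.002],0,0.42],[[0,0,0],0,0.42]]'| egrep 'clock|pos|ft'
python3 -m creep '[[[0,0,0.002],0,0.42],[[0,0,0],0,0.42]]'| egrep 'clock|pos|ft'
```

```text
clock: 5.9
ee_pos: [486.8, 82.8, 36.9]
ft_force: [1.1, 0.2, 0.4]
clock: 6.1
ee_pos: [486.7, 82.8, 35.2]
ft_force: [-0.8, -0.3, 0.9]
clock: 6.3
ee_pos: [487.7, 83.9, 33.3]
ft_force: [1.3, 3.3, 1.2]
clock: 6.5
ee_pos: [488.1, 84.0, 31.4]
ft_force: [2.2, 3.0, 1.8]
```

```bash
python3 -m creep '[[[0,0,0.001],0,0.42],[[0,0,0],0,0.42],[[0,0,0],0,0.42],[[0,0,0],0,0.42]]' | egrep 'clock|pos|ft'
python3 - <<'E'
from h import *
p=capture('wrist')['pixels'][200:400,220:440];cv2.imwrite('pics/w3.png',cv2.resize(p,None,fx=2.7,fy=2.7))
E
```

```text
clock: 6.9
ee_pos: [488.2, 83.8, 30.5]
ft_force: [2.8, 4.6, 3.9]
```

View pics/w3.png

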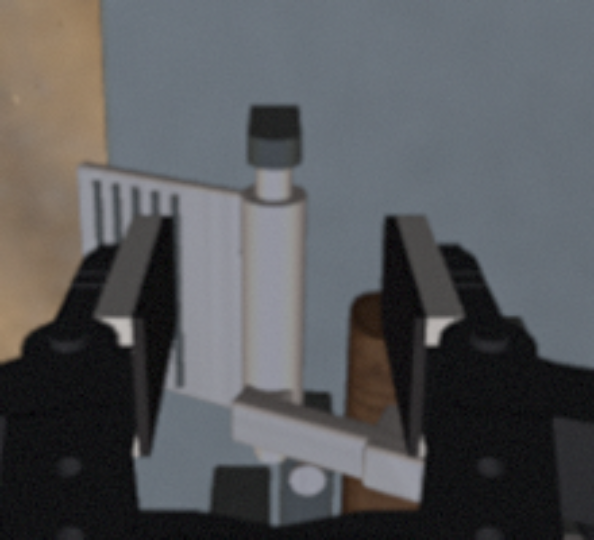

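Picture: the gate is lifted (around (393,475)), and the blank's front at (370,300) is held by the right finger. The ~5 N reading confirms it's trapped, so I'll draw the finger away slowly.

```bash
python3 -m creep '[[[0.001,0,-0.001],0,0.42],[[0.002,0,0],0,0.42],[[0.002,0,0],0,0.42],[[0.002,0,0],0,0.42],[[0.002,0,0],0,0.42],[[0.002,0,0],0,0.42],[[0.002,0,0],0,0.42],[[0.002,0,0],0,0.42],[[0.002,0,0],0,0.42],[[0.002,0,0],0,0.42],[[0.001,0,0],0,0.42]]' | egrep 'clock|pos|ft'
python3 -m creep '[[[0.001,0,0],0,0.42],[[0.001,0,0],0,0.42],[[0.001,0,0],0,0.42]]' | egrep 'clock|pos|ft'
python3 -m creep '[[[0.001,0,0],0,0.42],[[0.001,0,0],0,0.42],[[0,0,0],0,0.42]]' | egrep 'clock|pos|ft'
```

```text
clock: 8.05
ee_pos: [495.3, 101.3, 31.3]
ft_force: [0.2, 1.9, 0.4]
clock: 8.35
ee_pos: [496.4, 103.8, 31.3]
ft_force: [0.9, 2.5, 0.7]
clock: 8.65
ee_pos: [497.8, 106.3, 31.4]
ft_force: [0.7, 2.5, 1.1]
```

```bash
for i in 1 2; do :; done; python3 -m creep '[[[0.001,0,0],0,0.42],[[0.001,0,0],0,0.42],[[0.001,0,0],0,0.42]]' | egrep 'clock|pos|ft'
python3 -m creep '[[[0.001,0,0],0,0.42],[[0.001,0,0],0,0.42],[[0,0,0],0,0.42]]' | egrep 'clock|pos|ft'
python3 -m creep '[[[0.001,0,0],0,0.42],[[0.001,0,0],0,0.42],[[0,0,0],0,0.42]]' | egrep 'clock|pos|ft'
```

```text
clock: 8.95
ee_pos: [498.4, 108.3, 31.2]
ft_force: [0.5, 2.4, -0.0]
clock: 9.25
ee_pos: [499.2, 110.2, 31.2]
ft_force: [1.4, 2.4, -0.8]
clock: 9.55
ee_pos: [499.4, 111.2, 31.1]
ft_force: [-0.2, -0.2, 0.2]
```

```bash
python3 -m creep '[[[0.001,0,0],0,0.42],[[0.002,0,0],0,0.42],[[0.002,0,0],0,0.42],[[0.003,0,0],0,0.42],[[0.003,0,0],0,0.42],[[0.003,0,0],0,0.42],[[0,0,0],0,0.42]]' | egrep 'clock|pos|ft'
python3 -m creep '[[[0,0,-0.01],0,0.42],[[0,0,-0.02],0,0.42],[[0,0,-0.03],0,0.42],[[0,0,-0.04],0,0.42],[[0,0,-0.04],0,0.42],[[-0.03,0,-0.03],0,0.42],[[-0.03,0,0],0,0.42],[[0,0,0],0,0.42],[[0,0,0],0,0.42]]' | egrep 'clock|pos|ft'
python3 - <<'E'
from h import *
p=capture('wrist');cv2.imwrite('pics/w4.png',p['pixels'][80:400,220:480].repeat(2,0)[:600].repeat(2,1))
o=np.array([481.1,8.7]);t=np.radians(-24.4);jx=np.array([np.cos(t),np.sin(t)]);jy=np.array([-np.sin(t),np.cos(t)])
J=lambda X,Y,Z:np.r_[o+X*jx+Y*jy,Z]
for y in (86,89,97): print(y,[((proj(p,J(x,y,30))[0]-[220,80])*2).round().tolist() for x in(-11,0,11)])
E
```

```text
clock: 10.25
ee_pos: [506.2, 125.6, 31.3]
ft_force: [-0.2, -0.4, -0.1]
clock: 11.15
ee_pos: [480.8, 69.1, 201.9]
ft_force: [0.1, 0.5, -0.2]
86 [[234.0, 207.0], [257.0, 208.0], [280.0, 208.0]]
89 [[234.0, 201.0], [257.0, 201.0], [280.0, 201.0]]
97 [[234.0, 184.0], [258.0, 184.0], [281.0, 184.0]]
```

View pics/w4.png

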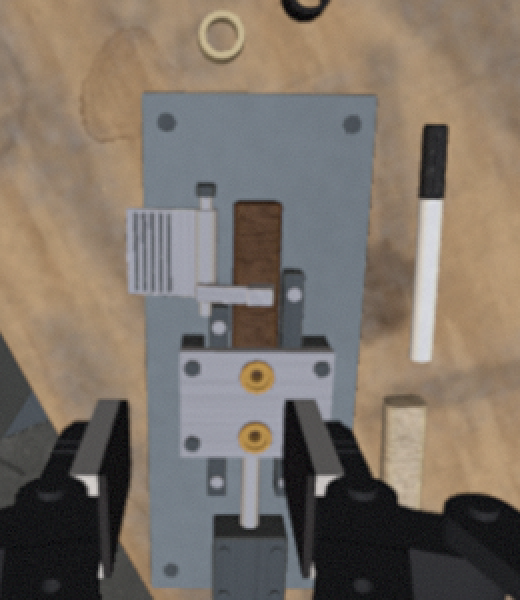

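The blank lies straight on the bed with its front edge at v≈201, which matches the 45 mm stroke. The kicker is extended, the gate rests on the blank and the hand is clear, so I'm handing in.

```bash
python3 -c "from rig import job_done;print(job_done())"
```

```text
the job is handed in; nothing more can be done
None
```

I handed the job in at about 11 s: the blank was trapped against the finger, eased out slowly to the end of the kicker's stroke, and left in line on the bed with its front about 45 mm ahead, the hand clear; the hand-in returned no verdict.

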